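Set the code reader's height and present a jar to it

ROBOT

A 6-joint arm with a two-finger parallel gripper is mounted at the origin on a cart in front of the work surface, level with it; the furniture and walls round the work are solid. World frame = base frame: x ahead of the robot, y to its left, z up, the work surface at z = 0. Lengths are in m, angles in degrees, forces in N, time in s.
With the tool pointing down it reaches from about 0.3 to 0.85 m from the base axis. Payload 5.4 kg.
Tool frame: the origin (TCP) lies at the centre of the arm's flange, where the gripper is bolted on; the fingertips stand 173 mm ahead of it and the grasp point (between the pads) lies 155 mm ahead of it; z points along the fingers, y is the line along which they close (so a half turn about z gives the same grasp; the last joint's range is limited). The gripper opens to 85 mm and grips with 20 to 120 N. Pads are 22 mm wide; open, the fingers measure 114 mm over their backs; the gripper's body (76 mm by 85 mm) begins 54 mm behind the grasp point. The pads swing forward as they close: fully open they stand 13 mm farther back than shut.
Start: joints at [-81.652, 9.076, 91.501, -0, 79.423, -12.038], TCP at [0.2, -0.539, 0.405] pointing down, gripper open.
Joint ranges: [-166.64, 166.64], [-54.1, 131.32], [10.49, 154.53], [-73.88, 253.88], [9.74, 151.15], [-171.62, 171.62]. Speed limits (degrees/s): [147.25, 147.25, 180, 180, 180, 180].

INTERFACE

Orientations are given as [roll, pitch, yaw] about the fixed x, y, z axes, in that order (R = Rz(yaw) Ry(pitch) Rx(roll)).
In Python, from station import get_state, snapshot, camera_model, close_job gives the robot as it stands.
- The arm moves only by the tool carry_out, never from a script. Its argument "motion" is a list of rows, each a list of 5 numbers: the shift along the tool's x, y, z as a fraction of full scale, then the turn about the tool's z as a fraction of full scale, then the opening, from -1 (shut) to 1 (fully open). A call has 1 to 12 rows; each row shifts and turns the commanded pose from where the row before left it, along the tool's axes as they then stand; what a row does not reach is not made up. Full scale, the value 1, is 10 cm for a shift and 60 degrees for a turn. A row lasts 1/8 s, in which the tool goes at most 62.5 mm and 10.7 degrees, less where a joint would pass 70% of its speed; a pose out of reach is approached as far as the arm can. A call with a number of a shift or a turn outside -1 to 1 is refused whole. A call with a gripper value outside its range is refused whole. The fingers move at their own pace and stop on an object; the grip force is fixed at half the most. Time passes only in rows, so rows that do not move let the fingers close. It gives the time, the measured TCP pose, the force, the opening and the grip force at its end, in the units of the state.
- get_state(): the state, without advancing time (a new reading comes with each control period).
- snapshot(name): name is "side" or "top" or "wrist"; returns the picture (420x560x3 uint8, red, green, blue); there is no depth.
- camera_model(name): a dict with "intrinsics" (3x3 intrinsics, pixels), "dist" ([k1, k2, p1, p2, k3] as OpenCV has them; the pictures are not rectified), "xyz" and "rotation" of the camera in the world; the wrist camera has in their place "tool_from_camera" (4x4, takes a point from camera to tool coordinates, whose origin is the TCP and whose axes are the flange's). Camera axes: x right, y down, z forward; pixel columns grow to the right and rows downward; lengths in m; the calibration is good to about 2 mm. A picture is of the moment at which its call begins: read the wrist's pose just before it. camera_model takes no time and is no camera call.
- close_job(): hands the job in; it is judged then, once.
The state is a dict: "clock": time; "qpos": joint angles; "joint_vel": joint speeds; "tau": joint torques, N m; "position": TCP position; "tool_rot": TCP orientation; "wrist_force": force on the tool from outside, world axes, zero at the start; "ft_torque": the same for the moment, N m; "finger_gap": finger opening in m; "grasp_force": force on a finger pad.
Only numpy, scipy, OpenCV 4.12 (cv2) and the standard library are available. Lean on these libraries where they do the work, as an engineer would, in place of code of your own. Each camera call takes 0.05 s, during which the arm holds its last target. There are 200 camera calls.

TASK

Crank the code reader's handwheel clockwise, regripping as you go, until the top of the reader head's sleeve just meets the underside of the red ring on its column. Then take the green-lidded spice jar out of the wooden rack and hold it in the air with its base towards the reader's sloping dark window: square to the window, centred on it and about 9 cm away from it. Finish while still holding it there, steady; leave the other jars standing in the rack and do not knock the bell, the tape or the dip dish about.

Things in the scene. Friction and masses are not known exactly. Their poses are not given: they have to be found in the camera images.
- handwheel (a joint): angle of the black handwheel (80 mm disc) on the reader stand, rad; grows clockwise seen from above and raises the reader head 12 mm per rad; at 0 the sleeve top stands 105 mm above the worktop. It starts between 0 and 0.5, has stops at -0.1 and 4.5, turns stiffly (about 0.12 N m) and stays where it is left.
- wheel_grip (a point): point on the upright axis of the handwheel at the height to grip its blue square boss (30 x 30 mm, 36 mm tall, its top 14 mm above this point, the disc's top 22 mm below it). Its axes turn with the wheel: x and y are square to the boss's flats, z up. The white line on the disc points along its -x.
- reader_window: sloping dark window (56 x 70 mm) on the grey reader head (88 mm wide); origin at the centre of its face, z axis straight out of the window (about 31.5 deg off vertical, leaning towards the robot's side), y level along its longer side. It rises straight up as the wheel is cranked.
- reader_stand: grey base plate 130 (x) x 245 (y) x 12 mm fixed to the worktop, origin at worktop level right under the window, front towards -x. On it: the column (22 mm, to 197 mm high) at x = +48 mm, and the handwheel on its 76 mm square gearbox at x = -5, y = +132 mm (left of the window).
- sleeve_top (a point): centre of the top of the head's black sleeve (42 mm diameter, 55 mm tall, white band at its top edge) that slides on the column; axes as the window's (tilted)
- ring_underside (a point): centre of the underside of the red ring (41 mm diameter, 9 mm high) clipped on the column above the sleeve; axes as the stand's, z up. It does not move during the job; it starts 20 to 40 mm above the sleeve top. It is no stop: the sleeve can be cranked past it.
- spice_jar_1: spice jar with a GREEN lid, round, 45 mm diameter, 106 mm tall (lid the top 20 mm), about 0.11 kg; origin at the centre of its base, z along its axis to the lid. It stands upright in one of the rack's wells.
- spice_jar_2: spice jar with a dark brown lid, 44 mm diameter, 105 mm tall; origin at the centre of its base, z up. Stands in another well; leave it.
- mill_1: grey-topped shaker, 44 mm diameter, 90 mm tall; origin at the centre of its base, z up. Stands in another well; leave it.
- jar_rack: light wooden block 85 (x) x 250 (y) x 35 (z) mm fixed to the worktop, origin at the centre of its underside; three wells of 51 mm diameter, 25 mm deep (floor 10 mm above the worktop) at y = -80, 0 and +80 mm. A film dispenser 94 mm high stands behind it.
- order_bell: chrome counter bell, 84 mm diameter, 56 mm high, origin under its centre; bystander at the right front
- tape_1: roll of tape lying flat, 96 mm diameter, 25 mm high, origin under its centre; bystander at the right back
- dip_dish_2: small cream dip dish, 70 mm diameter, 19 mm high, origin under its centre; bystander

How it is judged:
By the outcome, as a careful person would: the job done as asked, in the order asked, and still so for the second after the job is handed in, while the arm keeps its last pose, push and grip.
It also fails if it takes over 72 s, if anything falls off the work surface, if the arm or the gripper's body presses on something with over 40 N, if the wrist force passes 120 N, or if a joint passes its speed limit or range.

## Working session

There is one attempt and no reset: what is moved stays moved. The work goes in short steps, Python scripts to look and compute and a tool call to move; the robot and the scene stay as the last step left them, time stands still between calls to the robot, and variables do not carry over. Pictures are saved under pics/ and viewed, at most 10 in all, crops included, and the job is handed in when it is done.

Besides the shell and the picture viewer there is one more tool, called after "Request:" by a JSON object that holds its "api" and its "payload". carry_out: Moves the arm, as the interface text tells. Shift numbers are shares of 10 cm and turn numbers shares of 60 degrees, none past 1 either way. Its arguments: {"type":"object","properties":{"motion":{"type":"array"}},"required":["motion"]}

```bash
mkdir -p pics; ls
python3 - <<'E'
from station import *
import cv2
print(get_state())
for n in ("side","top"):
    m=camera_model(n); print(n,m)
    cv2.imwrite(f"pics/{n}0.png",snapshot(n)[:,:,::-1])
print(camera_model("wrist"))
E
```

```text
pics
{'clock': 0.0, 'qpos': array([-8.16508662e+01,  9.11367622e+00,  9.15723124e+01, -7.60792303e-05,
        7.94254507e+01, -1.20368450e+01]), 'joint_vel': array([ 0.00519374, -0.02955261, -0.0291547 ,  0.01762782,  0.05708563,
       -0.01590459]), 'tau': array([-6.11998385e-04, -3.96002913e+01, -3.31427693e+01, -3.26424461e-04,
        8.40621593e-03, -1.25950271e-05]), 'position': array([ 0.20024433, -0.53870317,  0.40370532]), 'tool_rot': array([-1.79890995e+02, -2.31664973e-02,  2.03859708e+01]), 'wrist_force': array([ 0.84111429, -0.68616942, -0.187792  ]), 'ft_torque': array([-0.03172667, -0.07410976, -0.01968768]), 'grasp_force': 0.0, 'finger_gap': 0.08557470365961267}
side {'intrinsics': array([[542.07668663,   0.        , 282.00696764],
       [  0.        , 542.07668663, 205.84713506],
       [  0.        ,   0.        ,   1.        ]]), 'dist': array([-0.103523,  0.      ,  0.      ,  0.      ,  0.      ]), 'xyz': array([ 0.58590249, -1.44693162,  0.68703136]), 'rotation': array([-112.37860077,    1.07598387,    2.45876389])}
top {'intrinsics': array([[505.66903533,   
[... 260 characters left out ...]
2076723e+00]), 'rotation': array([-1.76250240e+02, -7.64194607e-02, -8.96650311e+01])}
{'intrinsics': array([[289.38105344,   0.        , 280.02927411],
       [  0.        , 289.38105344, 209.68726737],
       [  0.        ,   0.        ,   1.        ]]), 'dist': array([-0.00801043,  0.        ,  0.        ,  0.        ,  0.        ]), 'tool_from_camera': array([[ 2.11349549e-04, -9.51060940e-01, -3.09003306e-01,
         7.89211313e-02],
       [ 9.99999461e-01,  5.15054254e-04, -9.01280157e-04,
         6.78591578e-04],
       [ 1.01632582e-03, -3.09002949e-01,  9.51060537e-01,
         3.00686431e-02],
       [ 0.00000000e+00,  0.00000000e+00,  0.00000000e+00,
         1.00000000e+00]])}
```

View pics/side0.png

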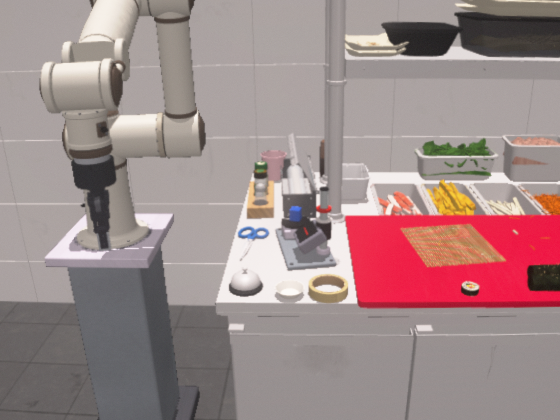

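View pics/top0.png

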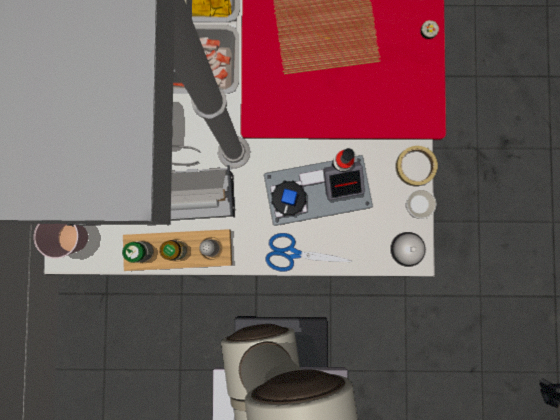

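The side view shows the rack with its jars near (262,190), the stand near (305,245), the bell at (245,280), the dish at (290,290) and the tape at (328,287). In the top view the wheel is at (289,198), the window at (346,183), the ring and column at (345,158), and the jar tops at (134,252), (172,250) and (209,247).

```bash
python3 - <<'E'
import cv2,numpy as np
t=cv2.imread("pics/top0.png");s=cv2.imread("pics/side0.png")
a=cv2.resize(t[140:280,110:390],(800,400),interpolation=cv2.INTER_CUBIC)
b=cv2.resize(s[150:270,240:350],None,fx=4,fy=4,interpolation=cv2.INTER_CUBIC)[:, :]
cv2.imwrite("pics/ta.png",a)
cv2.imwrite("pics/sa.png",b)
E
cat > h.py <<'E'
from station import *
import cv2,numpy as np
from scipy.spatial.transform import Rotation as Ro
def cam(n,st=None):
    m=camera_model(n)
    if n=="wrist":
        st=st or get_state();T=np.eye(4);T[:3,:3]=Ro.from_euler('xyz',st['tool_rot'],degrees=True).as_matrix();T[:3,3]=st['position']
        T=T@m['tool_from_camera'];R,c=T[:3,:3],T[:3,3]
    else: R=Ro.from_euler('xyz',m['rotation'],degrees=True).as_matrix();c=m['xyz']
    return m['intrinsics'],m['dist'],R,c
def ray(C,uv):
    K,d,R,c=C;p=cv2.undistortPoints(np.array([[uv]],float),K,d)[0,0]
    v=R@np.array([*p,1]);return c,v/np.linalg.norm(v)
def atz(C,uv,z):
    c,v=ray(C,uv);return c+v*(z-c[2])/v[2]
def proj(C,P):
    K,d,R,c=C;return cv2.projectPoints(((np.atleast_2d(P)-c)@R),np.zeros(3),np.zeros(3),K,d)[0][:,0]
E
python3 - <<'E'
from h import *
C=cam("top")
np.set_printoptions(precision=4,suppress=True)
for n,uv,z in [("green",(134,252),.116),("brown",(172,250),.115),("mill",(209,247),.10),("boss",(290,196),.13),("base corners",(264,172),.012),("b",(361,157),.012),("c",(373,207),.012),("d",(273,224),.012),("ring",(345,157),.197),("rackL",(123,234),.035),("rk",(231,231),.035),("rk",(232,266),.035),("rk",(123,269),.035),("bell",(408,249),.05),("pole",(235,153),0)]: print(n,atz(C,uv,z))
E
```

```text
green [0.4246 0.3191 0.116 ]
brown [0.4294 0.2369 0.115 ]
mill [0.4364 0.1585 0.1   ]
boss [ 0.5477 -0.0195  0.13  ]
base corners [0.6174 0.0414 0.012 ]
b [ 0.6553 -0.1924  0.012 ]
c [ 0.5344 -0.2206  0.012 ]
d [0.4922 0.0188 0.012 ]
ring [ 0.6216 -0.1304  0.197 ]
rackL [0.4657 0.3693 0.035 ]
rk [0.4741 0.1168 0.035 ]
rk [0.3925 0.1134 0.035 ]
rk [0.3842 0.3671 0.035 ]
bell [ 0.4345 -0.2939  0.05  ]
pole [0.6654 0.1129 0.    ]
```

View pics/ta.png

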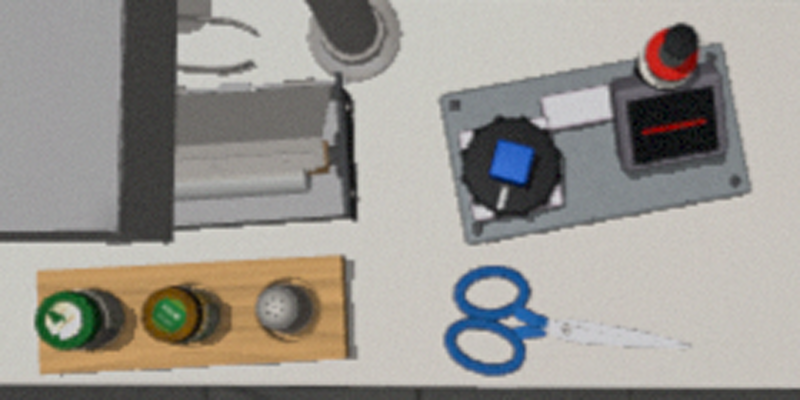

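View pics/sa.png

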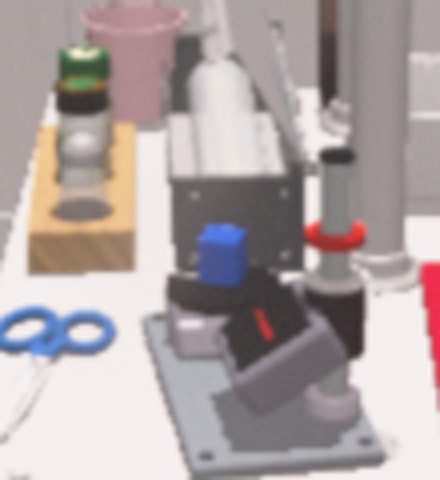

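The green lid is the left one in the top crop (67,320), the brown jar is in the middle and the shaker on the right. The white line on the wheel points to about (503,197) from the boss at (512,162). In the side crop the boss top is at (222,231), the ring at (335,236) and the sleeve top at about (335,290).

Run:
```python
from h import *
np.set_printoptions(precision=4,suppress=True)
S=cam("side");T=cam("top")
def tri(a,b):
    c1,v1=ray(T,a);c2,v2=ray(S,b)
    s=np.linalg.lstsq(np.c_[v1,-v2],c2-c1,rcond=None)[0]
    p,q=c1+s[0]*v1,c2+s[1]*v2
    return (p+q)/2,np.linalg.norm(p-q)
tp=lambda x,y:(110+x*.35,140+y*.35); sp=lambda x,y:(240+x/4,150+y/4)
print("boss",tri(tp(512,162),sp(222,231)))
print("coltop",tri(tp(682,43),sp(337,155)))
print("lid",tri(tp(66,320),sp(83,52)))
print("win",tri(tp(674,127),sp(263,323)))
for z in (.105,.11,.115,.12,.125,.13,.135,.14):
  print(z,atz(T,tp(512,162),z),atz(T,tp(503,197),z-.036))
```

```text
boss (array([ 0.551 , -0.0183,  0.0921]), np.float64(0.001983974260397983))
coltop (array([ 0.6277, -0.1382,  0.1948]), np.float64(0.0032416024743983068))
lid (array([0.4255, 0.3208, 0.1173]), np.float64(0.0016951434347804457))
win (array([ 0.5807, -0.1471,  0.0799]), np.float64(0.001604833263853842))
0.105 [ 0.5487 -0.0182  0.105 ] [ 0.5241 -0.0117  0.069 ]
0.11 [ 0.5482 -0.0181  0.11  ] [ 0.5238 -0.0116  0.074 ]
0.115 [ 0.5477 -0.018   0.115 ] [ 0.5234 -0.0116  0.079 ]
0.12 [ 0.5471 -0.0179  0.12  ] [ 0.523  -0.0115  0.084 ]
0.125 [ 0.5466 -0.0179  0.125 ] [ 0.5226 -0.0115  0.089 ]
0.13 [ 0.5461 -0.0178  0.13  ] [ 0.5222 -0.0114  0.094 ]
0.135 [ 0.5456 -0.0177  0.135 ] [ 0.5218 -0.0114  0.099 ]
0.14 [ 0.5451 -0.0176  0.14  ] [ 0.5215 -0.0113  0.104 ]
```

Request:
{"api": "carry_out", "payload": {"motion": [[0.425,-0.305,0.087,0,1],[0.425,-0.305,0.087,0,1],[0.425,-0.305,0.087,0,1],[0.425,-0.305,0.087,0,1],[0.425,-0.305,0.087,0,1],[0.425,-0.305,0.087,0,1],[0.425,-0.305,0.087,0,1],[0.425,-0.305,0.087,0,1],[0.425,-0.305,0.087,0,1],[0.425,-0.305,0.087,0,1],[0.425,-0.305,0.087,0,1],[0.425,-0.305,0.087,0,1]]}}

```text
clock: 1.6
position: [0.5514, -0.0166, 0.2997]
tool_rot: [-180.0, 0.0, 20.4]
wrist_force: [-0.4, -0.1, 0.4]
finger_gap: 0.0855
grasp_force: 0.0
```

Request:
{"api": "carry_out", "payload": {"motion": [[0,0,0,-0.172,1],[0,0,0,-0.172,1],[0,0,0,-0.172,1],[0,0,0,-0.172,1],[0,0,0,-0.172,1],[0,0,0,-0.172,1],[0,0,0,-0.172,1],[0,0,0,-0.172,1],[0,0,0,-0.172,1],[0,0,0,-0.172,1],[0,0,0,-0.172,1],[0,0,0,-0.172,1]]}}

```text
clock: 3.1
position: [0.5506, -0.0182, 0.2998]
tool_rot: [-180.0, -0.1, 144.6]
wrist_force: [0.2, 0.3, 0.3]
finger_gap: 0.0855
grasp_force: 0.0
```

Request:
{"api": "carry_out", "payload": {"motion": [[0,0,0,-0.172,1],[0,0,0,-0.172,1],[0,0,0,0,1],[0,0,0,0,1]]}}

```text
clock: 3.6
position: [0.5507, -0.0182, 0.3001]
tool_rot: [180.0, -0.0, 164.7]
wrist_force: [0.1, 0.7, 0.3]
finger_gap: 0.0855
grasp_force: 0.0
```

Run:
```python
from h import *
s=get_state();print(s)
cv2.imwrite("pics/w1.png",snapshot("wrist")[:,:,::-1])
C=cam("wrist",s)
w=[.551,-.018,.092]
print(proj(C,[w,[.526,-.0117,.056]]))
```

```text
{'clock': 3.6, 'qpos': array([-1.44631177e+01,  1.15432834e+01,  1.01093488e+02,  1.13582717e-03,
        6.73891331e+01, -8.91613228e+01]), 'joint_vel': array([-0.03304512, -0.18085481, -0.06888682, -0.00207063,  0.05121281,
       -0.70221611]), 'tau': array([ 9.82843085e-04, -3.86046338e+01, -3.04460907e+01, -2.57109150e-04,
        3.44583357e-03, -8.61390072e-04]), 'position': array([ 0.55073641, -0.0182253 ,  0.3000859 ]), 'tool_rot': array([ 1.79999331e+02, -2.59169219e-02,  1.64697768e+02]), 'wrist_force': array([0.12195844, 0.74016596, 0.27150124]), 'ft_torque': array([ 0.02291878,  0.05672476, -0.06758993]), 'grasp_force': 0.0, 'finger_gap': 0.0854633873514431}
[[281.31099461 240.46386928]
 [280.44179012 189.97709088]]
```

View pics/w1.png

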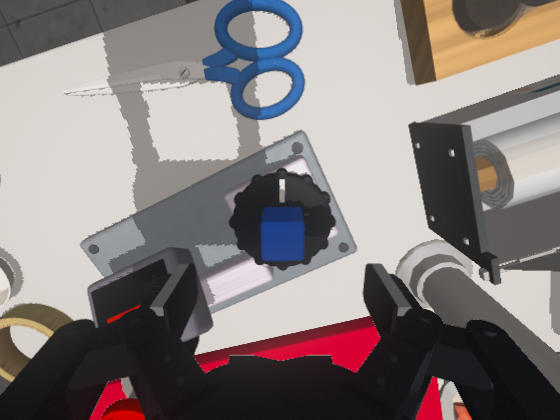

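The wheel's white line points straight up the image at (282,190) and the boss spans about u 262–304, v 208–262, so the yaw is aligned. I'll refine the boss's height and position from the blue pixels.

Run:
```python
from h import *
im=cv2.imread("pics/w1.png").astype(int)
m=(im[...,0]>1.6*im[...,2]+20)&(im[...,0]>70);m[:180]=0
for v in range(198,272,3):
    u=np.where(m[v,240:330])[0]+240
    if len(u):print(v,u.min(),u.max(),im[v,283])
C=cam("wrist")
R=Ro.from_euler('z',-14.7,degrees=True).as_matrix()
for zt in (.092,.1,.106,.112):
    P=np.array([[a,b,zt+h] for h in (0,-.036) for a in (-.015,.015) for b in (.015,-.015)])@R.T+[.5507,-.018,0]
    print(zt,proj(C,P).round(0).tolist())
```

```text
207 266 298 [87 47 30]
210 263 301 [94 46 27]
213 263 301 [95 47 27]
216 262 302 [95 48 27]
219 261 303 [96 48 27]
222 261 303 [125  59  29]
225 260 304 [134  65  29]
228 260 304 [136  64  27]
231 260 304 [135  65  29]
234 260 304 [135  66  31]
237 260 304 [135  65  33]
240 261 304 [135  66  34]
243 261 304 [136  66  34]
246 261 303 [136  67  36]
249 261 303 [135  67  37]
252 261 303 [136  67  37]
255 261 303 [135  68  38]
258 262 303 [137  69  40]
0.092 [[304.0, 219.0], [258.0, 219.0], [303.0, 260.0], [259.0, 260.0], [300.0, 203.0], [261.0, 203.0], [300.0, 239.0], [262.0, 239.0]]
0.1 [[305.0, 223.0], [257.0, 223.0], [304.0, 266.0], [259.0, 266.0], [301.0, 206.0], [261.0, 206.0], [300.0, 243.0], [262.0, 243.0]]
0.106 [[306.0, 226.0], [256.0, 227.0], [305.0, 270.0], [258.0, 271.0], [302.0, 208.0], [260.0, 209.0], [301.0, 246.0], [261.0, 247.0]]
0.112 [[307.0, 230.0], [256.0, 231.0], [306.0, 275.0], [257.0, 276.0], [302.0, 211.0], [260.0, 211.0], [302.0, 250.0], [261.0, 250.0]]
```

Request:
{"api": "carry_out", "payload": {"motion": [[0,0,0.21,0,1],[0,0,0.21,0,1],[0,0,0.21,0,1],[0,0,0,0,-1],[0,0,0,0,-1],[0,0,0,0,-1],[0,0,0,0,-1],[0,0,0,0,-1],[0,0,0,0,-1],[0,0,0,0,-1]]}}

```text
clock: 4.9
position: [0.5516, -0.0174, 0.239]
tool_rot: [179.9, 0.1, 164.9]
wrist_force: [0.9, 6.7, 4.0]
finger_gap: 0.029
grasp_force: 61.3
```

Request:
{"api": "carry_out", "payload": {"motion": [[0,0,0,0.13,-1],[0,0,0,0.13,-1],[0,0,0,0.13,-1],[0,0,0,0.13,-1],[0,0,0,0.13,-1],[0,0,0,0.13,-1],[0,0,0,0.13,-1],[0,0,0,0.13,-1],[0,0,0,0.13,-1],[0,0,0,0.13,-1],[0,0,0,0,-1]]}}

```text
clock: 6.28
position: [0.552, -0.017, 0.239]
tool_rot: [179.7, -0.2, 86.8]
wrist_force: [4.5, 8.2, 0.8]
finger_gap: 0.0289
grasp_force: 61.0
```

Run:
```python
from h import *
np.set_printoptions(precision=4,suppress=True)
s=get_state();print(s['position'],s['tool_rot'],s['qpos'],s['wrist_force'],s['ft_torque'])
ims=np.mean([snapshot("side").astype(float) for _ in range(4)],0)
cv2.imwrite("pics/s2.png",ims[:,:,::-1])
a=cv2.imread("pics/side0.png")[185:265,280:345];b=ims[185:265,280:345,::-1]
cv2.imwrite("pics/s2c.png",cv2.resize(np.hstack([a,b]).astype(np.uint8),None,fx=6,fy=6,interpolation=cv2.INTER_LINEAR))
S=cam("side")
col=np.array([.6277,-.1382,0])
for z in (.105,.11,.12,.125,.13,.135,.14,.145,.15,.16,.197): print(z,proj(S,col+[0,0,z]))
```

```text
[ 0.552 -0.017  0.239] [179.7399  -0.1606  86.7686] [-14.356   16.556  102.8848   0.2391  60.3352 -11.2422] [4.5119 8.231  0.834 ] [ 1.1099 -0.1693 -0.0615]
0.105 [[323.279  220.7442]]
0.11 [[323.2991 219.0087]]
0.12 [[323.3392 215.5235]]
0.125 [[323.3591 213.7738]]
0.13 [[323.3791 212.0194]]
0.135 [[323.399  210.2602]]
0.14 [[323.4189 208.4962]]
0.145 [[323.4388 206.7275]]
0.15 [[323.4586 204.954 ]]
0.16 [[323.4981 201.3926]]
0.197 [[323.6428 188.0483]][ WARN:0@3.003] global loadsave.cpp:1063 imwrite_ Unsupported depth image for selected encoder is fallbacked to CV_8U.
```

View pics/s2c.png

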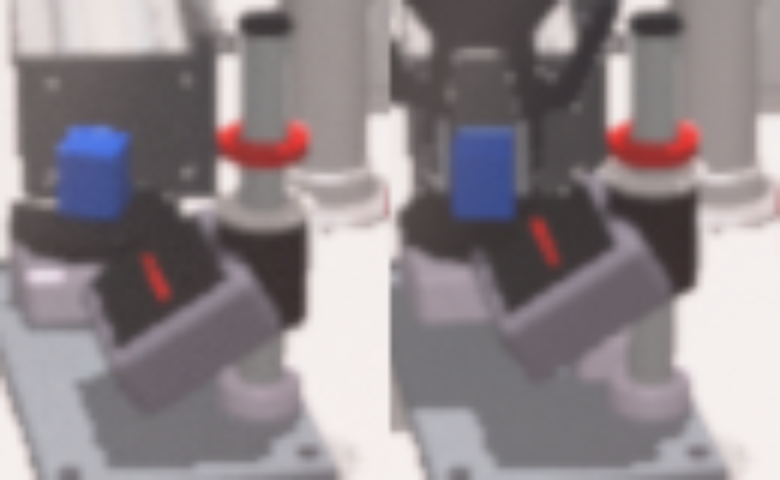

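Left is the start and right is now: the ring is at crop v 125–167 and the sleeve's white top has risen from about 205 to 165. A small gap seems to remain, so I'll measure the intensity profiles.

Run:
```python
from h import *
np.set_printoptions(precision=1,suppress=True,linewidth=150)
a=cv2.imread("pics/side0.png").astype(float);b=cv2.imread("pics/s2.png").astype(float)
for v in range(200,232): print(v,a[v,319:326].mean(0),b[v,319:326].mean(0), b[v,317:332:2,1])
S=cam("side");col=np.array([.6277,-.1382,0])
d=S[3]-col;d[2]=0;d/=np.linalg.norm(d)
for z in (.105,.11,.12,.125,.13,.135,.14,.145,.15): print(z,"front",proj(S,col+d*.021+[0,0,z])[0],"back",proj(S,col-d*.021+[0,0,z])[0])
```

```text
200 [145.3 146.1 149.1] [145.1 145.4 149. ] [236. 218. 126. 129. 130. 138. 138. 146.]
201 [145.4 145.9 149.7] [145.3 145.9 149.4] [236. 218. 127. 128. 131. 138. 138. 146.]
202 [145.4 145.9 149.3] [145.6 146.  149.9] [236. 218. 127. 129. 131. 138. 136. 145.]
203 [144.9 145.3 149. ] [145.  145.3 149.4] [236. 217. 126. 128. 131. 137. 138. 145.]
204 [140.7 141.1 149.4] [140.9 141.9 149.6] [234. 204. 126. 129. 131. 136. 136. 145.]
205 [127.9 129.4 149. ] [128.6 128.7 148.9] [216. 144. 122. 129. 131. 124. 130. 144.]
206 [116.7 117.9 146.7] [117.6 118.1 147.4] [146.  84. 122. 129. 131. 114.  95. 134.]
207 [113.3 113.3 141.1] [112.3 113.3 141.3] [ 76.  69. 118. 127. 128. 106.  64. 121.]
208 [ 90.3  90.7 146. ] [ 88.7  89.6 145.7] [ 55.  57.  89. 102. 103.  79.  56. 115.]
209 [ 61.4  62.4 155.6] [ 59.3  60.9 155.9] [ 50.  48.  58.  67.  68.  59.  51. 114.]
210 [ 50.   51.4 154.7] [ 47.1  48.4 154.6] [ 61.  47.  48.  48.  50.  50.  50. 118.]
211 [ 50.7  52.7 149.1] [ 47.7  49.  149.3] [120.  54.  48.  47.  48.  50.  69. 154.]
212 [ 75.7  76.6 151.9] [ 65.6  67.  145.6] [150.  96.  65.  59.  58
[... 1309 characters left out ...]
106.4] [133. 115. 104. 104.  59.  48.  49. 157.]
229 [83.  78.9 88.3] [105.7  98.3 107.7] [120. 102.  98. 108.  78.  47.  47. 162.]
230 [95.1 89.7 98.9] [106.3  99.3 108.7] [107.  98.  97. 104.  92.  49.  48. 183.]
231 [103.6  97.1 107.3] [106.7  99.7 108.7] [100.  97.  97. 102. 102.  54.  48. 194.]
0.105 front [323.2 224. ] back [323.3 217.6]
0.11 front [323.3 222.3] back [323.3 215.8]
0.12 front [323.3 218.7] back [323.4 212.4]
0.125 front [323.3 217. ] back [323.4 210.7]
0.13 front [323.3 215.2] back [323.4 208.9]
0.135 front [323.4 213.4] back [323.4 207.2]
0.14 front [323.4 211.6] back [323.5 205.4]
0.145 front [323.4 209.8] back [323.5 203.7]
0.15 front [323.4 208.1] back [323.5 201.9]
```

Run:
```python
from h import *
from scipy.optimize import brentq
np.set_printoptions(precision=1,suppress=True,linewidth=170)
a=cv2.imread("pics/side0.png").astype(float);b=cv2.imread("pics/s2.png").astype(float)
S=cam("side");col=np.array([.6277,-.1382,0])
d=col-S[3];d[2]=0;d/=np.linalg.norm(d);r=np.array([-d[1],d[0],0])*-1
for n,im in(("start",a),("now",b)):
  g=im[...,1]
  for u in (325,326,327,328,329):
    def zof(v,R):
        def f(z):
            w=brentq(lambda w:proj(S,col+r*w-d*np.sqrt(R*R-w*w)+[0,0,z])[0,0]-u,-.0203,.0203)
            return proj(S,col+r*w-d*np.sqrt(R*R-w*w)+[0,0,z])[0,1]-v
        return brentq(f,.0,.2)*1000
    def cross(lo,hi,lev,up):
        for v in range(lo,hi):
            p,q=g[v,u],g[v+1,u]
            if (p<lev<=q if up else p>lev>=q): return v+(lev-p)/(q-p)
    rb=cross(208,216,95,True); wb=cross(214,228,100,False); sb=cross(int(wb)+5,250,80,True)
    print(n,u,"ringbot",rb,"bandbot",wb,"sleevebot",sb, "z:",[zof(x,R) if x else None for x,R in((rb,.0205),(wb,.021),(sb,.021))])
  print(g[228:250,328])
```

```text
start 325 ringbot 212.71153846153845 bandbot 223.0487804878049 sleevebot 235.26666666666668 z: [136.64992302089888, 107.6229682352766, 72.42831559764991]
start 326 ringbot 212.6595744680851 bandbot 223.0 sleevebot 237.25 z: [136.52312428474383, 107.46079883285392, 66.28940075447676]
start 327 ringbot 212.13725490196077 bandbot 222.81632653061226 sleevebot 239.0 z: [137.55360982089056, 107.50878671193281, 60.59664817394468]
start 328 ringbot 211.6909090909091 bandbot 222.59259259259258 sleevebot 238.42857142857142 z: [138.17402600515547, 107.46038028383013, 61.458459715186436]
start 329 ringbot 211.5 bandbot 222.34615384615384 sleevebot 238.0909090909091 z: [137.81045838327134, 107.1943629941437, 61.29025724621957]
[ 50.  49.  49.  49.  49.  48.  48.  48.  48.  50.  56. 112. 200. 226. 227. 229. 233. 232. 191. 157. 151. 152.]
now 325 ringbot 212.71153846153845 bandbot 217.3111111111111 sleevebot 229.14285714285714 z: [136.64992302089888, 123.91423733699042, 90.15547925552681]
now 326 ringbot 212.68085106382978 bandbot 217.1860465116279 sleevebot 231.22222222222223 z: [136.4633234494956, 123.98756995207997, 83.82227358368021]
now 327 ringbot 212.47916666666666 bandbot 217.06382978723406 sleevebot 233.22 z: [136.5914941567998, 123.88627330455571, 77.49619164203754]
now 328 ringbot 212.1590909090909 bandbot 216.9655172413793 sleevebot 232.9375 z: [136.85417791212436, 123.51691206733585, 77.54875238844426]
now 329 ringbot 211.56521739130434 bandbot 216.70909090909092 sleevebot 232.33846153846153 z: [137.62606194338179, 123.33181533456487, 78.2069746915327]
[ 47.  48.  48.  49.  50.  82. 178. 222. 228. 228. 228. 227. 228. 228. 228. 228. 235. 233. 194. 160. 153. 152.]
```

```bash
cat > ring.py <<'E'
from h import *
np.set_printoptions(precision=1,suppress=True,linewidth=170)
s=get_state();print(s['clock'],s['tool_rot'],s['ft_torque'][2],s['position'])
im=np.mean([snapshot("side").astype(float) for _ in range(3)],0);g=im[...,1]
def cross(c,lo,hi,lev,up):
    for v in range(lo,hi):
        p,q=c[v],c[v+1]
        if (p<lev<=q if up else p>lev>=q): return v+(lev-p)/(q-p)
for lo,hi in((319,322),(322,325),(325,328),(319,327)):
    c=g[:,lo:hi].mean(1); print(lo,cross(c,209,217,97,True),cross(c,212,222,100,False),c[208:220])
c=im[:,319:327].mean(1);print("sat",(c[205:220,0]-c[205:220,1]))
E
echo
```

```text
(no output)
```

Request:
{"api": "carry_out", "payload": {"motion": [[0,0,0,0.13,-1],[0,0,0,0.13,-1],[0,0,0,0.13,-1],[0,0,0,0,-1]]}}

```text
clock: 6.98
position: [0.5522, -0.0171, 0.239]
tool_rot: [179.8, -0.3, 63.4]
wrist_force: [6.0, 7.4, 1.1]
finger_gap: 0.029
grasp_force: 60.9
```

```bash
python3 ring.py
```

```text
6.975 [179.8  -0.3  63.4] -0.1268613287273178 [ 0.6 -0.   0.2]
319 212.2390350877193 215.1951219512195 [ 74.1  54.   47.6  50.6  84.9 135.6 145.9 108.9  63.3  46.9  46.4  52.9]
322 212.47790507364977 215.73185483870967 [100.8  65.3  50.6  47.1  64.6 132.4 166.2 140.3  85.2  50.2  46.4  46.6]
325 212.39895470383274 215.54280155642024 [ 92.9  62.7  50.3  48.2  71.6 135.3 165.7 131.   73.9  48.7  46.4  47.3]
319 212.39809782608697 215.52927215189874 [ 90.5  61.1  49.4  48.5  72.6 133.9 159.6 127.9  75.2  48.8  46.4  49.1]
sat [ 18.   26.4  26.2  55.9  99.1 108.7 101.2  77.7  28.7  12.9   9.6   8.1   8.7   9.2   9. ]
```

Request:
{"api": "carry_out", "payload": {"motion": [[0,0,0,0.13,-1],[0,0,0,0,-1]]}}

```text
clock: 7.38
position: [0.5522, -0.0171, 0.239]
tool_rot: [179.8, -0.3, 55.6]
wrist_force: [6.3, 7.4, 0.3]
finger_gap: 0.0292
grasp_force: 60.8
```

```bash
python3 ring.py
```

```text
7.375 [179.8  -0.3  55.6] -0.1184645142439555 [ 0.6 -0.   0.2]
319 212.2079831932773 214.66129032258064 [ 74.   53.4  47.6  51.4  86.  138.9 131.9  83.7  51.4  47.   48.2  65.2]
322 212.46245733788396 215.04694835680752 [100.9  65.7  49.   47.9  66.9 132.  146.9 102.2  54.9  47.3  48.   46.7]
325 212.1425 215.0593607305936 [ 93.6  64.   49.1  48.4  84.3 173.2 168.3 102.9  54.2  46.1  46.   47.2]
319 212.28968499073503 214.92665036674816 [ 90.6  61.3  48.5  49.2  77.5 144.9 147.4  96.2  53.6  46.9  47.8  53.8]
sat [ 18.1  26.4  26.   55.6  98.6 108.8 100.6  75.   28.2  12.4   8.7   7.9   8.7   8.8   8.8]
```

Request:
{"api": "carry_out", "payload": {"motion": [[0,0,0,0.13,-1],[0,0,0,0,-1]]}}

```text
clock: 7.78
position: [0.5522, -0.0172, 0.239]
tool_rot: [179.8, -0.3, 47.8]
wrist_force: [6.8, 7.5, 0.1]
finger_gap: 0.0289
grasp_force: 60.8
```

```bash
python3 ring.py
```

```text
7.775 [179.8  -0.3  47.8] -0.08966960640865337 [ 0.6 -0.   0.2]
319 212.18867924528303 213.98717948717947 [ 74.   52.3  47.6  53.1  90.3 125.7  99.7  57.6  47.2  47.2  58.3  93.4]
322 212.36461538461538 214.4826883910387 [100.9  65.3  48.6  47.4  70.7 142.9 126.3  71.8  48.3  47.   46.8  47.8]
325 212.27155172413794 214.3002309468822 [ 92.8  63.9  50.4  51.6  83.  134.6 114.4  66.3  47.6  45.9  47.4  46.8]
319 212.3168908819133 214.30408858603067 [ 90.5  60.8  48.6  50.3  79.3 135.1 114.9  66.   48.   46.8  51.3  64.6]
sat [ 17.7  26.3  25.9  55.9  99.3 108.4  99.9  73.   27.8  11.2   8.5   8.4   9.1   9.    9.3]
```

Request:
{"api": "carry_out", "payload": {"motion": [[0,0,0,0.1,-1],[0,0,0,0,-1]]}}

```text
clock: 8.18
position: [0.5523, -0.0172, 0.239]
tool_rot: [179.9, -0.3, 41.8]
wrist_force: [6.5, 7.8, 0.0]
finger_gap: 0.0289
grasp_force: 60.8
```

```bash
python3 ring.py
```

```text
8.175 [179.9  -0.3  41.8] -0.07379943524466528 [ 0.6 -0.   0.2]
319 211.5878787878788 213.56022408963585 [ 74.2  52.8  48.3  64.7 119.7 122.2  82.6  50.9  45.7  49.7  64.7  98.9]
322 212.10559006211182 213.97388059701493 [100.4  65.4  49.1  53.   93.2 129.   99.2  54.8  47.2  47.   46.9  47.2]
325 211.55535714285713 213.96 [ 92.8  62.8  49.8  62.4 124.7 140.   98.3  54.3  47.   46.2  47.   46.9]
319 211.77130801687764 213.80873671782763 [ 90.3  60.6  48.8  58.9 108.3 128.5  93.2  53.4  46.7  47.8  53.6  66.5]
sat [ 17.6  26.4  26.   55.8  98.8 108.4  92.6  53.6  23.5  10.5   8.4   8.7   8.8   8.6   9. ]
```

Request:
{"api": "carry_out", "payload": {"motion": [[0,0,0,0.1,-1],[0,0,0,0,-1]]}}

```text
clock: 8.57
position: [0.5523, -0.0172, 0.239]
tool_rot: [179.9, -0.4, 35.8]
wrist_force: [7.3, 6.9, -0.6]
finger_gap: 0.029
grasp_force: 60.7
```

```bash
python3 ring.py
```

```text
8.575 [179.9  -0.4  35.8] -0.19223210889036224 [ 0.6 -0.   0.2]
319 211.44221105527637 213.0583554376658 [ 74.6  53.8  50.8  77.4 121.7 102.4  60.6  47.8  47.7  55.8  83.7 113. ]
322 211.36865671641792 213.5389344262295 [101.3  65.1  49.3  69.6 144.  129.2  75.   48.6  47.8  47.3  48.1  48.4]
325 211.4547038327526 213.37995337995338 [ 93.4  63.6  51.3  68.  131.8 118.1  70.4  49.7  47.   47.2  47.1  47.7]
319 211.4034969737727 213.36828644501279 [ 91.   60.9  50.2  72.  134.  118.   69.1  48.6  47.6  50.6  61.4  72.4]
sat [ 18.1  25.9  26.   55.4  98.5 107.   81.4  29.8  11.3   7.7   8.5   8.6   8.3   8.6   9. ]
```

Request:
{"api": "carry_out", "payload": {"motion": [[0,0,0,0.1,-1],[0,0,0,0,-1]]}}

```text
clock: 8.98
position: [0.5523, -0.0173, 0.239]
tool_rot: [179.9, -0.4, 29.8]
wrist_force: [7.3, 7.0, -0.2]
finger_gap: 0.029
grasp_force: 60.7
```

```bash
python3 ring.py
```

```text
8.975 [179.9  -0.4  29.8] -0.11241420466526347 [ 0.6 -0.   0.2]
319 210.7657004830918 212.45454545454547 [ 73.9  53.9  61.8 107.8 116.1  80.7  51.1  46.9  48.3  63.1  97.8 124.1]
322 211.0578231292517 213.05927835051546 [100.4  65.4  56.4  95.1 127.8 102.6  59.4  46.8  45.7  47.1  48.3  50.4]
325 210.75286041189932 212.91639871382637 [ 93.1  64.1  60.4 109.  131.7  97.1  54.4  47.2  47.1  46.3  47.4  46.4]
319 210.87332053742801 212.79892037786774 [ 90.3  61.3  59.1 102.5 124.7  93.8  55.4  47.1  47.1  53.   66.6  76.9]
sat [ 17.9  26.1  26.   55.4  98.4 100.2  61.6  26.9  10.8   8.4   8.9   8.8   8.8   8.9   9.5]
```

Request:
{"api": "carry_out", "payload": {"motion": [[0,0,0,-0.13,-1],[0,0,0,-0.13,-1],[0,0,0,-0.13,-1],[0,0,0,0,-1],[0,0,0,0.07,-1],[0,0,0,0,-1]]}}

```text
clock: 9.88
position: [0.5523, -0.0171, 0.239]
tool_rot: [179.8, -0.3, 49.0]
wrist_force: [6.6, 8.1, 0.2]
finger_gap: 0.029
grasp_force: 60.8
```

```bash
python3 ring.py
```

```text
9.875 [179.8  -0.3  49. ] -0.10409785116172261 [ 0.6 -0.   0.2]
319 212.32203389830508 214.04347826086956 [ 74.6  53.4  47.3  51.4  84.3 123.7 101.8  60.9  47.1  47.   56.4  83.7]
322 212.364471669219 214.52674897119343 [100.4  65.7  48.9  47.4  70.6 143.1 128.4  74.4  48.4  46.9  47.4  47.7]
325 212.39591078066914 214.37995337995338 [ 93.2  63.6  50.2  48.6  73.3 133.1 118.1  70.4  49.6  47.1  47.8  46.7]
319 212.36305732484075 214.36027515047292 [ 90.5  61.1  48.6  49.2  75.6 134.5 117.5  69.   48.4  47.   50.9  60.9]
sat [ 18.   26.5  25.9  56.1  99.  108.9 100.5  76.   28.4  11.4   7.8   8.3   8.8   8.5   8.5]
```

Request:
{"api": "carry_out", "payload": {"motion": [[0,0,0,0,1],[0,0,0,0,1],[0,0,0,0,1],[0,0,0,0,1],[0,0,-0.3,0,1],[0,0,-0.4,0,1],[0,0,-0.4,0,1],[0,0,0,0,1]]}}

```text
clock: 11.02
position: [0.5521, -0.0186, 0.3515]
tool_rot: [179.6, -0.2, 49.1]
wrist_force: [-0.4, 0.4, 0.5]
finger_gap: 0.0854
grasp_force: 0.0
```

```bash
python3 ring.py
python3 - <<'E'
from h import *
np.set_printoptions(precision=4,suppress=True)
S=cam("side");T=cam("top")
for y in (.2,.3,.4):
  for z in (.4,.5,.6,.7): 
    print(y,z,proj(T,[.45,y,z]),proj(T,[.5,y,z]),proj(S,[.5,y,z]))
E
```

```text
11.025 [179.6  -0.2  49.1] 0.024953911453017927 [ 0.6 -0.   0.4]
319 212.2888888888889 214.08333333333334 [ 76.   55.9  49.1  54.4  85.4 125.4 103.4  62.1  49.2  49.9  58.3  84.6]
322 212.34855403348553 214.5387755102041 [102.   66.8  52.1  49.3  71.6 144.6 129.3  74.9  51.6  49.1  48.8  49.2]
325 212.374531835206 214.40284360189574 [ 95.1  65.1  52.6  50.9  74.8 134.1 118.9  72.   50.6  48.8  48.6  48.7]
319 212.34154929577466 214.38209982788297 [ 92.2  62.9  51.3  51.3  76.8 136.  118.5  70.1  50.6  49.5  52.3  62.4]
sat [ 17.8  26.2  25.9  55.5  98.  107.2  99.7  75.5  28.4  11.5   8.    8.4   8.7   8.8   9. ]
0.2 0.4 [[157.149  238.2671]] [[157.8277 207.4959]] [[278.7806  86.3119]]
0.2 0.5 [[139.9419 236.9898]] [[140.7914 201.9719]] [[278.0823  52.7359]]
0.2 0.6 [[117.1805 235.3014]] [[118.2842 194.6753]] [[277.3592  17.9328]]
0.2 0.7 [[ 85.6531 232.9653]] [[ 87.1611 184.5882]] [[276.6122 -18.0521]]
0.3 0.4 [[ 95.2439 237.9238]] [[ 96.1719 207.1251]] [[280.2937  80.8611]]
0.3 0.5 [[ 69.3877 236.6002]] [[ 70.5605 201.5423]] [[279.6633  49.0434]]
0.3 0.6 [[ 35.153  234.8507]] [[ 36.6927 194.1627]] [[279.0107  16.1376]]
0.3 0.7 [[-12.3371 232.4291]] [[-10.2085 183.9487]] [[278.3366 -17.8164]]
0.4 0.4 [[ 33.1411 237.5873]] [[ 34.3207 206.7511]] [[281.652   75.9709]]
0.4 0.5 [[ -1.4558 236.2189]] [[  0.0441 201.1061]] [[281.0793  45.7381]]
0.4 0.6 [[-47.3231 234.4099]] [[-45.3404 193.6368]] [[280.4866  14.5342]]
0.4 0.7 [[-111.0798  231.9046]] [[-108.3166  183.2818]] [[279.8743 -17.6057]]
```

Request:
{"api": "carry_out", "payload": {"motion": [[0,0,0,0.157,0.41],[0,0,0,0.157,0.41],[0,0,0,0.157,0.41],[0,0,0,0.157,0.41],[0,0,0,0.157,0.41],[-0.163,-0.49,0,0,0.41],[-0.163,-0.49,0,0,0.41],[-0.163,-0.49,0,0,0.41],[-0.163,-0.49,0,0,0.41],[-0.163,-0.49,0,0,0.41],[-0.163,-0.49,0,0,0.41],[-0.163,-0.49,0,0,0.41]]}}

```text
clock: 12.68
position: [0.4237, 0.3219, 0.3455]
tool_rot: [179.9, 0.2, 2.0]
wrist_force: [1.3, 0.1, 0.4]
finger_gap: 0.0606
grasp_force: 0.0
```

Request:
{"api": "carry_out", "payload": {"motion": [[0,0,0,0,0.41],[0,0,0,0,0.41]]}}

```text
clock: 12.92
position: [0.4249, 0.3201, 0.346]
tool_rot: [179.9, 0.1, 2.0]
wrist_force: [0.4, -0.5, 0.8]
finger_gap: 0.0601
grasp_force: 0.0
```

Run:
```python
from h import *
np.set_printoptions(precision=4,suppress=True)
s=get_state();print(s)
im=snapshot("wrist");cv2.imwrite("pics/w2.png",im[:,:,::-1])
C=cam("wrist",s)
print(proj(C,[[.4255,.3208,.116],[.4264,.3216,.035]]))
h=cv2.cvtColor(im,cv2.COLOR_RGB2HSV);m=cv2.inRange(h,(45,100,30),(90,255,255))
n,l,st,c=cv2.connectedComponentsWithStats(m);print([(st[i],c[i]) for i in range(1,n) if st[i][4]>100])
```

```text
{'clock': 12.925, 'qpos': array([ 23.9809,   5.7837, 101.978 ,  -0.0334,  72.3829, 112.0084]), 'joint_vel': array([-1.5409, -0.4986, -0.1534,  0.0177,  0.0934,  0.1195]), 'tau': array([  1.1221, -35.794 , -31.7563,   0.0685,   0.0151,   0.0068]), 'position': array([0.4249, 0.3201, 0.346 ]), 'tool_rot': array([179.9163,   0.1222,   1.9825]), 'wrist_force': array([ 0.4141, -0.4539,  0.8307]), 'ft_torque': array([ 0.005 , -0.0362,  0.0325]), 'grasp_force': 0.0, 'finger_gap': 0.060112496634728764}
[[277.9437 226.377 ]
 [277.688  196.0149]]
[(array([ 245,  192,   60,   61, 1775], dtype=int32), array([274.7448, 221.5758])), (array([366, 207,  35,  33, 658], dtype=int32), array([383.0441, 222.8784]))]
```

View pics/w2.png

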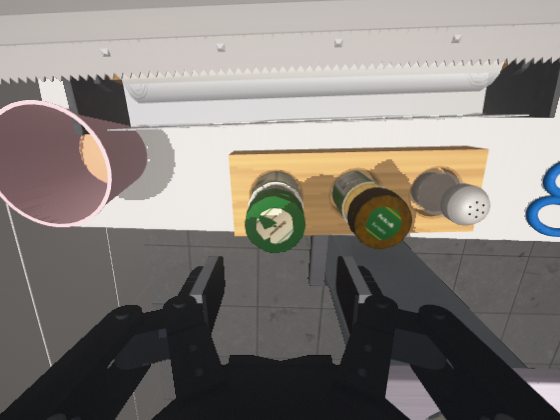

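The green lid top is centred at about (275,222) and the brown jar at (380,218), with clear room for the 60 mm opening. Now I'll descend.

Request:
{"api": "carry_out", "payload": {"motion": [[0.02,-0.025,0.25,0,0.41],[0,0,0.3,0,0.41],[0,0,0.3,0,0.41],[0,0,0.26,0,0.41],[0,0,0,0,0.41]]}}

```text
clock: 13.6
position: [0.4295, 0.3228, 0.2389]
tool_rot: [-179.9, -0.3, 1.8]
wrist_force: [-1.9, 1.2, 11.4]
finger_gap: 0.0599
grasp_force: 5.7
```

Request:
{"api": "carry_out", "payload": {"motion": [[0,0,0,0,-1],[0,0,0,0,-1],[0,0,0,0,-1],[0,0,0,0,-1],[0,0,0,0,-1]]}}

```text
clock: 14.22
position: [0.4302, 0.3231, 0.2408]
tool_rot: [-179.8, -0.5, 1.9]
wrist_force: [-1.3, 2.2, 19.2]
finger_gap: 0.0441
grasp_force: 66.3
```

Request:
{"api": "carry_out", "payload": {"motion": [[0,0,-0.06,0,-1],[0,0,-0.06,0,-1],[0,0,0,0,-1],[0,0,0,0,-1]]}}

```text
clock: 14.72
position: [0.4282, 0.3228, 0.2491]
tool_rot: [-180.0, -0.2, 1.9]
wrist_force: [5.3, 0.7, 1.5]
finger_gap: 0.0443
grasp_force: 62.2
```

Run:
```python
from h import *
s=get_state();print(s['position'],s['wrist_force'],s['grasp_force'],s['ft_torque'],s['tool_rot'])
im=snapshot("side")[130:250,220:320];w=snapshot("wrist")[130:420,150:450]
a=cv2.resize(im,(400,480),interpolation=cv2.INTER_CUBIC);b=cv2.resize(w,(400,387));c=np.zeros((480,800,3),np.uint8);c[:,:400]=a;c[:387,400:]=b
cv2.imwrite("pics/c3.png",c[:,:,::-1])
```

```text
[0.42819804 0.32275027 0.24906628] [5.26934169 0.72160873 1.51531277] 62.15383367612958 [-0.07223009 -1.13062945 -0.0094129 ] [-179.99320417   -0.20003013    1.93271802]
```

View pics/c3.png

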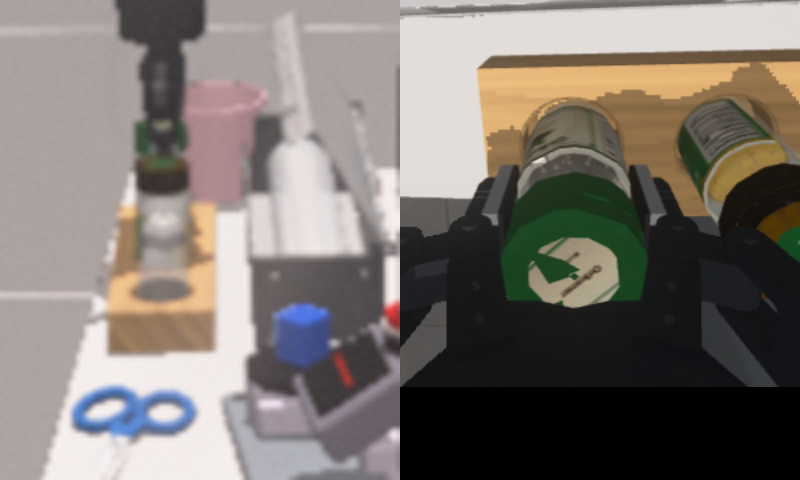

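Request:
{"api": "carry_out", "payload": {"motion": [[0,0,-0.09,0,-1],[0,0,0,0,-1],[-0.07,0,0,0,-1],[-0.07,0,0,0,-1]]}}

```text
clock: 15.32
position: [0.4151, 0.3227, 0.2593]
tool_rot: [-179.9, -0.4, 1.9]
wrist_force: [8.5, 0.6, 5.5]
finger_gap: 0.0442
grasp_force: 63.1
```

Request:
{"api": "carry_out", "payload": {"motion": [[-0.07,0,0,0,-1],[-0.07,0,0,0,-1],[0,0,0,0,-1]]}}

```text
clock: 15.7
position: [0.4004, 0.3224, 0.2591]
tool_rot: [-179.9, -0.3, 2.0]
wrist_force: [5.3, 1.3, 4.1]
finger_gap: 0.0441
grasp_force: 61.7
```

Request:
{"api": "carry_out", "payload": {"motion": [[-0.07,0,0,0,-1],[-0.07,0,0,0,-1],[0,0,0,0,-1],[0,0,0,0,-1]]}}

```text
clock: 16.2
position: [0.386, 0.3218, 0.2582]
tool_rot: [-179.9, -0.2, 1.9]
wrist_force: [4.6, 0.8, 3.2]
finger_gap: 0.0438
grasp_force: 61.3
```

Run:
```python
from h import *
s=get_state();print(s['position'],s['wrist_force'],s['grasp_force'],s['ft_torque'],s['tool_rot'])
im=snapshot("side")[130:250,220:320];w=snapshot("wrist")[130:420,150:450]
a=cv2.resize(im,(400,480),interpolation=cv2.INTER_CUBIC);b=cv2.resize(w,(400,387));c=np.zeros((480,800,3),np.uint8);c[:,:400]=a;c[:387,400:]=b
cv2.imwrite("pics/c4.png",c[:,:,::-1])
```

```text
[0.38601675 0.32175644 0.25820865] [4.60182531 0.8429237  3.20876438] 61.31696792319417 [ 0.18248473 -1.12886182  0.03176587] [-179.94389209   -0.19998867    1.94488865]
```

View pics/c4.png

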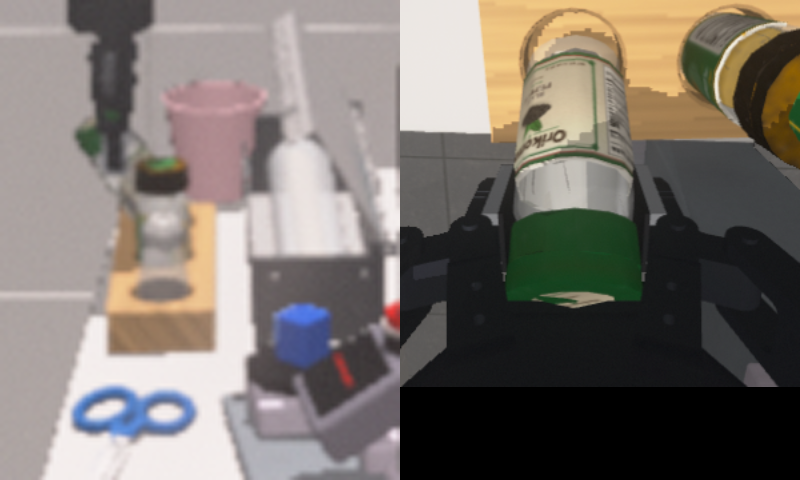

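Request:
{"api": "carry_out", "payload": {"motion": [[0,0,-0.3,0,-1],[0,0,-0.5,0,-1],[0,0,-0.5,0,-1],[0,0,-0.46,0,-1],[0.1,0.4,0,0,-1],[0.1,0.5,0,0,-1],[0.1,0.55,0,0,-1],[0.1,0.55,0,0,-1],[0.1,0.55,0,0,-1],[0.1,0.55,0,0,-1],[0.1,0.55,0,0,-1],[0.016,0.55,0,0,-1]]}}

```text
clock: 17.8
position: [0.4703, -0.0971, 0.4316]
tool_rot: [-179.8, 0.3, 1.9]
wrist_force: [1.4, 0.1, -0.5]
finger_gap: 0.0442
grasp_force: 61.5
```

Request:
{"api": "carry_out", "payload": {"motion": [[0,0.4,0,0,-1],[0,0.306,0,-0.067,-1],[0,0,0,-0.067,-1],[0,0,0,0,-1],[0,0,0,0,-1]]}}

```text
clock: 18.42
position: [0.4731, -0.1656, 0.4325]
tool_rot: [-179.9, 0.1, 10.0]
wrist_force: [-0.3, 1.2, -0.9]
finger_gap: 0.0439
grasp_force: 61.6
```

Run:
```python
from h import *
s=get_state();print(s['position'],s['wrist_force'],s['grasp_force'],s['ft_torque'],s['tool_rot'],s['clock'])
im=np.mean([snapshot("side") for _ in range(4)],0).astype(np.uint8);cv2.imwrite("pics/s5.png",im[:,:,::-1])
w=snapshot("wrist");cv2.imwrite("pics/w5.png",w[:,:,::-1]);t=snapshot("top");cv2.imwrite("pics/t5.png",t[:,:,::-1])
a=cv2.resize(im[100:250,215:340],(500,600),interpolation=cv2.INTER_CUBIC);b=cv2.resize(w,(300,225));d=cv2.resize(t[120:270,260:410],(300,300))
c=np.zeros((600,800,3),np.uint8);c[:,:500]=a;c[:225,500:]=b;c[230:530,500:]=d
cv2.imwrite("pics/c5.png",c[:,:,::-1])
```

```text
[ 0.47305779 -0.16561681  0.43245962] [-0.27552114  1.23256977 -0.91115982] 61.61200527101755 [-0.03199418  0.03255937 -0.02314409] [-1.79891282e+02  1.01131474e-01  9.96582641e+00] 18.425
```

View pics/c5.png

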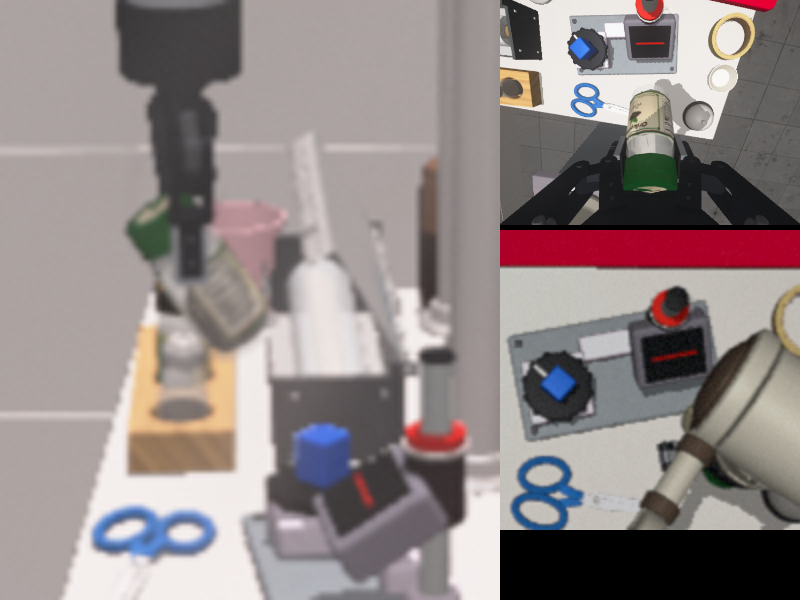

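The jar is held at about 32° with its lid leaning toward the robot, and the window is seen at about (280,71) in the wrist view. Next I'll fit the jar and window outlines numerically.

```bash
cat > fit.py <<'E'
from h import *
from scipy.optimize import differential_evolution as DE
np.set_printoptions(precision=4,suppress=True)
def gray(f): return cv2.GaussianBlur(cv2.imread(f),(0,0),1.0).astype(float)
def score(I,pts,cl=40):  # mean colour step across the closed contour, clipped
    n=[];p=[]
    for a,b in zip(pts,np.roll(pts,-1,0)):
        L=np.linalg.norm(b-a)
        if L<1e-6: continue
        k=max(2,int(L*2));t=(np.arange(k)+.5)/k
        p.append(a+(b-a)*t[:,None]);n.append(np.tile([(b-a)[1]/L,-(b-a)[0]/L],(k,1)))
    p=np.vstack(p);n=np.vstack(n)
    f=lambda q:cv2.remap(I.astype(np.float32),q[:,0].astype(np.float32)[None],q[:,1].astype(np.float32)[None],cv2.INTER_LINEAR)[0]
    d=np.linalg.norm(f(p+n*1.2)-f(p-n*1.2),axis=1)
    return np.minimum(d,cl).mean()
def jarpts(T,P,r=.0225,h=.106):
    ph,s,x0=P;ph=np.radians(ph)
    ax=np.array([-np.sin(ph),0,-np.cos(ph)])      # tool frame, towards lid
    ex=np.array([np.cos(ph),0,-np.sin(ph)])
    b=np.array([0,0,.155])-ax*s+ex*x0
    a=np.linspace(0,2*np.pi,40)[:,None]
    c=b+r*(ex*np.cos(a)+np.array([0,1,0])*np.sin(a))
    W=np.vstack([c,c+ax*h])@T[:3,:3].T+T[:3,3]
    return W,T[:3,:3]@b+T[:3,3],T[:3,:3]@ax
def tool(s):
    T=np.eye(4);T[:3,:3]=Ro.from_euler('xyz',s['tool_rot'],degrees=True).as_matrix();T[:3,3]=s['position'];return T
def hull(C,W): return cv2.convexHull(proj(C,W).astype(np.float32))[:,0].astype(float)
def fitjar(s,fs,fw,tag):
    S,Wc=cam("side"),cam("wrist",s);T=tool(s);A,B=gray(fs),gray(fw)
    for nm,ws,ww in(("both",1,1),("side",1,0),("wrist",0,1)):
        f=lambda P:-(ws*score(A,hull(S,jarpts(T,P)[0]))+ww*score(B,hull(Wc,jarpts(T,P)[0])))
        r=DE(f,[(22,42),(.055,.09),(-.008,.008)],seed=1,popsize=12,maxiter=40)
        W,b,ax=jarpts(T,r.x);print(tag,nm,r.x,r.fun,"base",b,"axis",ax)
def winpts(P,dz=0,q=0):
    x,y,z,yaw=P;R=Ro.from_euler('zy',[yaw,-31.5],degrees=True).as_matrix()
    c=np.array([[.028,.035,0],[.028,-.035,0],[-.028,-.035,0],[-.028,.035,0]])
    return c@R.T+[x,y,z+dz],R[:,2]
E
cat > go.py <<'E'
from fit import *
import sys
k=sys.argv[1]
s=get_state()
fitjar(s,f"pics/s{k}.png",f"pics/w{k}.png","jar")
if k=="5":
    S,Wc,Tc=cam("side"),cam("wrist",s),cam("top");A,B,D,A0=gray("pics/s5.png"),gray("pics/w5.png"),gray("pics/top0.png"),gray("pics/side0.png")
    cs=[(A,S,0),(B,Wc,0),(D,Tc,-.0243),(A0,S,-.0243)]
    for nm,sel in(("all",[0,1,2,3]),("noW",[0,2,3]),("W+side",[0,1])):
        f=lambda P:-sum(score(cs[i][0],proj(cs[i][1],winpts(P,cs[i][2])[0])) for i in sel)
        r=DE(f,[(.565,.595),(-.162,-.132),(.09,.12),(6,14)],seed=1,popsize=12,maxiter=50);print("win",nm,r.x,r.fun,winpts(r.x)[1])
E
time python3 go.py 5
```

```text
jar both [23.2488  0.0822 -0.008 ] -49.24172 base [ 0.4981 -0.1615  0.1997] axis [-0.3886 -0.0687  0.9188]
jar side [37.0514  0.0697 -0.005 ] -31.37236785888672 base [ 0.5108 -0.1592  0.2197] axis [-0.5933 -0.1048  0.7981]
jar wrist [22.2938  0.0809 -0.005 ] -25.176994 base [ 0.4991 -0.1613  0.2016] axis [-0.3735 -0.066   0.9253]
win all [ 0.5836 -0.1463  0.1054 12.5964] -144.523681640625 [-0.5225 -0.      0.8526]
win noW [ 0.5808 -0.1456  0.1029 12.833 ] -107.06661987304688 [-0.5225 -0.      0.8526]
win W+side [ 0.5835 -0.1462  0.1055 13.1236] -74.38151550292969 [-0.5225  0.      0.8526]
real	0m26.463s
user	0m26.515s
sys	0m0.376s
```

```bash
sed -i "s/from_euler('zy'/from_euler('ZY'/" fit.py; sed -i 's/^fitjar/#fitjar/' go.py; python3 go.py 5
```

```text
win all [ 0.5825 -0.1456  0.1017 10.5302] -148.77603149414062 [-0.5137 -0.0955  0.8526]
win noW [ 0.5814 -0.145   0.1009 10.2736] -110.13774108886719 [-0.5141 -0.0932  0.8526]
win W+side [ 0.5827 -0.1451  0.1017 10.4837] -76.54371643066406 [-0.5138 -0.0951  0.8526]
```

Request:
{"api": "carry_out", "payload": {"motion": [[0,0,-0.4,0,-1],[0,0,-0.5,0,-1],[0,0,-0.4,0,-1],[0,0,0,0,-1]]}}

```text
clock: 19.23
position: [0.4734, -0.166, 0.5675]
tool_rot: [179.7, -0.3, 10.0]
wrist_force: [-0.5, -1.0, -2.1]
finger_gap: 0.0441
grasp_force: 61.7
```

Run:
```python
from h import *
im=np.mean([snapshot("side") for _ in range(4)],0).astype(np.uint8);cv2.imwrite("pics/bg.png",im[:,:,::-1]);print(get_state()['position'])
a=cv2.imread("pics/s5.png").astype(int);d=np.abs(a-im[:,:,::-1]).max(2)>22
for v in range(140,196): print(v,''.join('#' if x else '.' for x in d[v,238:292]))
```

```text
[ 0.47332888 -0.16602069  0.56146325]
140 ...............################.......................
141 ...............################.......................
142 ...............#################......................
143 ...............#################......................
144 ................################......................
145 ................###############.......................
146 ................###############.......................
147 ................###############.......................
148 ................###############.......................
149 ................###############.......................
150 ..............#################.......................
151 .............##################.......................
152 ............###################.......................
153 ...........####################.......................
154 ..........#####################.......................
155 .........######################.......................
156 ........######################........................
157 ........######################........................

[... 1541 characters left out ...]
..........................#############............
185 .............................############.............
186 .............................###########..............
187 .............................#########................
188 ..............................######..................
189 ................................##....................
190 ......................................................
191 ......................................................
192 ......................................................
193 ......................................................
194 ......................................................
195 ......................................................
```

```bash
cat > sil.py <<'E'
from fit import *
def silfit(s,fs,bg,roi,thr=14):
    S=cam("side");T=tool(s);a=cv2.imread(fs).astype(int);b=cv2.imread(bg).astype(int)
    d=(np.abs(a-b).max(2)>thr).astype(np.uint8);d=cv2.morphologyEx(d,cv2.MORPH_CLOSE,np.ones((5,5)))
    n,l,st,c=cv2.connectedComponentsWithStats(d);d=(l==1+np.argmax(st[1:,4])).astype(float)
    ok=roi(*np.meshgrid(np.arange(560),np.arange(420)))
    def f(P):
        m=np.zeros((420*1,560),np.uint8)
        cv2.fillConvexPoly(m,np.round(hull(S,jarpts(T,P)[0])*256).astype(np.int32),255,cv2.LINE_AA,8)
        return np.abs(m/255.-d)[ok].sum()
    r=DE(f,[(22,42),(.055,.09),(-.008,.008)],seed=1,popsize=20,maxiter=80)
    W,base,ax=jarpts(T,r.x);print(r.x,r.fun,"base",base,"axis",ax)
    for ph in range(28,40,2):
        q=DE(lambda P:f([ph,*P]),[(.055,.09),(-.008,.008)],seed=1,popsize=10,maxiter=30);print(ph,q.x,q.fun)
    return r.x
E
python3 - <<'E'
from sil import *
s=get_state();s['position']=np.array([.47306,-.16562,.43246]);s['tool_rot']=np.array([-179.89,.1,9.966])
silfit(s,"pics/s5.png","pics/bg.png",lambda u,v:(u>235)&(u<292)&(v>148)&(v<196)&~((u>250)&(u<270)&(v<172))&~((u>245)&(v<152)))
E
```

```text
[32.8552  0.0685 -0.0038] 42.87843137254902 base [ 0.5061 -0.1594  0.2178] axis [-0.5326 -0.0952  0.841 ]
28 [ 0.0683 -0.0009] 67.31372549019608
30 [ 0.068  -0.0021] 53.07058823529411
32 [ 0.0682 -0.0033] 44.38039215686275
34 [ 0.0686 -0.0045] 46.97254901960784
36 [ 0.0687 -0.006 ] 61.254901960784316
38 [ 0.0686 -0.0066] 77.0235294117647
```

Request:
{"api": "carry_out", "payload": {"motion": [[0,0,0.4,0,-1],[0,0,0.5,0,-1],[0,0,0.4,-0.008,-1],[0.1,0,0.13,0,-1],[0.1,0,0.13,0,-1],[0.095,0,0.12,0,-1],[0,0,0,0,-1],[0,0,0,0,-1],[0,0,0,0,-1],[0,0,0,0,-1]]}}

```text
clock: 20.68
position: [0.5023, -0.1608, 0.3958]
tool_rot: [180.0, -0.0, 10.5]
wrist_force: [-0.7, 0.3, -1.1]
finger_gap: 0.044
grasp_force: 61.7
```

```bash
python3 - <<'E'
from sil import *
s=get_state();print(s['position'],s['tool_rot'],s['clock'],s['wrist_force'])
im=np.mean([snapshot("side") for _ in range(4)],0).astype(np.uint8);cv2.imwrite("pics/s6.png",im[:,:,::-1])
P=silfit(s,"pics/s6.png","pics/bg.png",lambda u,v:(u>240)&(u<302)&(v>158)&(v<206)&~((u>259)&(u<279)&(v<183))&~((u>254)&(v<163)))
W,b,ax=jarpts(tool(s),P)
w,n=winpts([.5825,-.1455,.1015,10.5])
R=Ro.from_euler('ZY',[10.5,-31.5],degrees=True).as_matrix()
print("base in window frame",R.T@(b-[.5825,-.1455,.1015]),"angle",np.degrees(np.arccos(ax@n)))
E
python3 ring.py
```

```text
[ 0.5023 -0.1608  0.3958] [179.9635  -0.0403  10.4747] 20.675 [-0.7228  0.2672 -1.1307]
[30.8558  0.0721 -0.0032] 52.72156862745098 base [ 0.5362 -0.1547  0.1773] axis [-0.505  -0.0928  0.8581]
28 [ 0.0722 -0.001 ] 58.258823529411764
30 [ 0.0722 -0.0025] 53.53333333333333
32 [ 0.072  -0.0035] 53.51764705882353
34 [ 0.0721 -0.0047] 63.30196078431372
36 [ 0.0721 -0.0062] 76.88235294117646
38 [ 0.0717 -0.0075] 93.32941176470588
base in window frame [-0.0006 -0.0006  0.0893] angle 0.6054990307430882
20.875 [180.   -0.   10.5] -0.008682992799068923 [ 0.5 -0.2  0.4]
319 212.29859154929576 214.08174386920982 [ 75.2  55.7  50.3  53.8  85.2 124.7 103.3  62.6  50.   48.8  58.2  84.7]
322 212.34573643410852 214.53125 [102.8  67.6  52.4  50.1  72.2 143.9 128.3  75.   50.4  48.2  48.8  49.7]
325 212.37739463601534 214.3957345971564 [ 94.4  65.8  52.   51.   75.1 133.1 118.6  71.7  50.1  47.9  48.2  48. ]
319 212.34354953670706 214.37597911227155 [ 92.   63.2  51.5  51.4  76.9 135.4 118.   70.1  50.2  48.4  52.2  62.3]
sat [ 17.6  26.2  25.6  54.9  97.1 106.5  99.   74.9  28.2  11.5   7.5   8.1   8.5   8.3   8.2]
```

```bash
python3 -c "
from station import *
print(close_job())"
```

```text
the job is handed in; nothing more can be done
None
```

The job is handed in after about 21 s of robot time, and no verdict came back. The sleeve top meets the red ring (within about half a millimetre by camera). The green-lidded jar is held about 9 cm from the window, centred within about 1 mm and square within about 1–2°, but while I gripped it the gripper pressed on something at up to 19 N, possibly the brown jar's lid.

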